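Call the workmate and point out the next lock job

ROBOT

A 6-joint arm with a two-finger parallel gripper is mounted at the origin on the work surface. World frame = base frame: x ahead of the robot, y to its left, z up, the work surface at z = 0. Lengths are in m, angles in degrees, forces in N, time in s.
With the tool pointing down it reaches from about 0.225 to 0.725 m from the base axis. Payload 3.1 kg.
Tool frame: the origin (TCP) lies between the finger pads, 19 mm behind the fingertips; this is the grasp point; z points along the fingers, y is the line along which they close (so a half turn about z gives the same grasp; the last joint's range is limited). The gripper opens to 85 mm and grips with 20 to 120 N. Pads are 22 mm wide; open, the fingers measure 114 mm over their backs; the gripper's body (76 mm by 85 mm) begins 54 mm behind the grasp point. The pads swing forward as they close: fully open they stand 13 mm farther back than shut.
Start: joints at [62.177, 2.75, 5.684, 92.934, 0, 82.678], TCP at [0.184, 0.492, 0.25] pointing down, gripper open.
Joint ranges: [-166.93, 166.93], [-56.73, 111.36], [-69.38, 81.34], [-121.58, 131.49], [-85.45, 84.26], [-180, 180]. Speed limits (degrees/s): [159.86, 159.86, 180, 180, 180, 180].

INTERFACE

Orientations are given as [roll, pitch, yaw] about the fixed x, y, z axes, in that order (R = Rz(yaw) Ry(pitch) Rx(roll)).
In Python, from station import arm, vision, order gives the robot as it stands. Calls block until the motion is done:
- arm.reach(position, orientation): joint-space move of the TCP to a pose.
- arm.line_to(position, rate=0.15, attitude=None, threshold=None): straight line of the TCP; attitude=None keeps the orientation; rate is the mean speed in m/s. With threshold (N) it stops when the force on the tool has changed by that much, and returns True; else False.
- arm.goto_joints(angles): joint-space move.
- arm.command_gripper(opening, squeeze=None): opening from 0.0 (shut) to 1.0 (fully open); squeeze is the grip in N (None keeps the last); returns when the fingers have stopped.
- arm.hold(seconds).
- arm.solve_ik(position, orientation): joint angles nearest the present ones, or None.
- arm.get_state(): the state.
- vision.capture(name): name is "scene" or "side" or "wrist"; returns (picture, depth): 400x640x3 uint8, blue, green, red; 400x640 float32, m along the optical axis (not along the pixel's ray), 0 where there is no reading.
- vision.calibration(name): a dict with "fx", "fy", "cx", "cy" (pixels), "dist_coeffs" ([k1, k2, p1, p2, k3] as OpenCV has them; the pictures are not rectified), "R" (3x3) and "t" (3): a world point X has camera coordinates R X + t. Camera axes: x right, y down, z forward; pixel columns grow to the right and rows downward; lengths in m; the calibration is good to about 2 mm. A picture is of the moment at which its call begins: read the wrist's pose just before it. calibration takes no time and is no camera call; for the wrist camera it gives the pose at the moment of the call.
A pose or a line that the arm cannot do raises arm.Unreachable and nothing moves.
- order.close_job(): hands the job in; it is judged then, once.
The state is a dict: "clock": time; "joints": joint angles; "joint_velocities": joint speeds; "effort": joint torques, N m; "eef_pos": TCP position; "tcp_rot": TCP orientation; "ft_force": force on the tool from outside, world axes, zero at the start; "moment": the same for the moment, N m; "opening": opening from 0.0 (shut) to 1.0 (fully open); "gripper_force": force on a finger pad.
Only numpy, scipy, OpenCV 4.12 (cv2) and the standard library are available. Lean on these libraries where they do the work, as an engineer would, in place of code of your own. Each camera call takes 0.05 s, during which the arm holds its last target. There are 200 camera calls.

TASK

Press the call button fully down to call your workmate and let it come back up, then show the next job: with the fingers pointing down and the fingertips no more than 5 cm above it, point at the middle of the body of the padlock with the long shackle for two seconds, and after that point in the same way, for two seconds, at the middle of the tray with the key in it; finish still pointing there. Do not touch the padlocks, the trays or any of the loose things around them, leave everything lying where it is, and never bring the fingers down low over another padlock or tray, so that there is no mistake which is meant.

Things in the scene. Friction and masses are not known exactly. Their poses are not given: they have to be found in the camera images.
- call_button (a joint): travel of the call button, m: 0 up, 0.006 fully down; springs back up when let go; about 5 N press it fully down
- call_button_top (a point): centre of the top face of the grey round call button (34 mm across) that stands on a round light metal housing (50 mm across, 12 mm high; button top 22 mm above the bench) at the far side of the work area, between padlocks and trays; press it straight down; it moves with the button
- pad_long: brass padlock with the long shackle: body 46 x 50 mm (own x, y), steel shackle about 80 mm long beyond the body, 40 mm wide. It lies flat, loose, 22 mm high; origin under the middle of its body, shackle towards its own -x.
- pad_long_top (a point): middle of the top face of the long-shackle padlock's body, 22 mm above the bench
- pad_short: brass padlock with the same 46 x 50 mm body but an ordinary short shackle, about 30 mm long. It lies flat, loose, 22 mm high; origin under the middle of its body, shackle towards its own -x.
- pad_short_top (a point): middle of the top face of its body
- pad_disc: round steel padlock, disc 68 mm across with a very short shackle. It lies flat, loose, 22 mm high; origin under the middle of its body, shackle towards its own -x.
- pad_disc_top (a point): middle of the top face of its body
- pad_block: wide brass padlock, body 50 x 68 mm with a short wide shackle. It lies flat, loose, 22 mm high; origin under the middle of its body, shackle towards its own -x.
- pad_block_top (a point): middle of the top face of its body
- tray_key: fixed open job tray of grey plastic, 105 x 80 mm (own x, y), walls 22 mm high; origin under its centre. In it lies one brass key, 55 mm long and 3 mm thick, about the middle.
- tray_key_mid (a point): middle of the tray with the key, at rim height, 22 mm above the bench
- tray_screws: fixed open job tray of grey plastic, 105 x 80 mm (own x, y), walls 22 mm high; origin under its centre. In it lie four small screws.
- tray_screws_mid (a point): middle of that tray, at rim height
- tray_collar: fixed open job tray of grey plastic, 105 x 80 mm (own x, y), walls 22 mm high; origin under its centre. In it lies one brass ring, 40 mm across, in the middle.
- tray_collar_mid (a point): middle of that tray, at rim height
- cylinder: brass lock cylinder lying along its x, 66 x 17 x 33 mm, loose, between padlocks and trays; origin under its middle
- collar: steel ring lying flat, 52 mm across, 10 mm high, loose; origin under its middle
- screwdriver: screwdriver lying on the bench, loose
- oil: white oil bottle, 44 mm across, 95 mm tall, loose; origin under its middle
- jar: clear jar with steel cap, 60 mm across, 70 mm tall, loose; origin under its middle
- blank_box: cardboard box of key blanks, 70 x 110 x 45 mm, loose; origin under its middle
- wrench: wrench lying on the bench, loose
There are look-alikes about, which are no part of the job. Leave any blue, green or purple look-alike of the pad_long alone.

How it is judged:
By the outcome, as a careful person would: the job done as asked, in the order asked, and still so for the second after the job is handed in, with the robot touching nothing.
It also fails if it takes over 58 s, if anything falls off the work surface, if the arm or the gripper's body presses on something with over 40 N, if the wrist force passes 120 N, or if a joint passes its speed limit or range.

## Working session

There is one attempt and no reset: what is moved stays moved. The work goes in short steps, each a Python script; the robot and the scene stay as the last script left them, time stands still between calls to the robot, and variables do not carry over. Pictures are saved under pics/ and viewed, at most 10 in all, crops included, and the job is handed in when it is done.

```bash
mkdir -p pics; cat > h.py <<'E'
import numpy as np, cv2
from station import arm, vision, order
def pix2w(c,u,v,z):
    K=np.array([[c["fx"],0,c["cx"]],[0,c["fy"],c["cy"]],[0,0,1.]])
    p=cv2.undistortPoints(np.array([[[u,v]]],float),K,np.array(c["dist_coeffs"],float))[0,0]
    R=np.array(c["R"]);t=np.array(c["t"])
    d=R.T@np.array([p[0],p[1],1]);o=-R.T@t
    return o+d*(z-o[2])/d[2]
E
python3 - <<'E'
from h import *
import pickle
D={}
for n in("scene","side","wrist"):
    c=vision.calibration(n);im,d=vision.capture(n);D[n]=(c,im,d);cv2.imwrite(f"pics/{n}0.png",im)
    print(n,-np.array(c["R"]).T@np.array(c["t"]))
pickle.dump(D,open("d0.pkl","wb"))
s=arm.get_state();print(s["clock"],s["eef_pos"],s["tcp_rot"])
E
```

```text
scene [ 1.09697953 -0.68484004  0.68401038]
side [0.10217101 1.05472732 1.28650986]
wrist [0.10812244 0.51982846 0.37257663]
0.15 [0.18367953 0.49134607 0.24907472] [-1.79895448e+02 -1.23518931e-02  1.59497856e+02]
```

View pics/scene0.png

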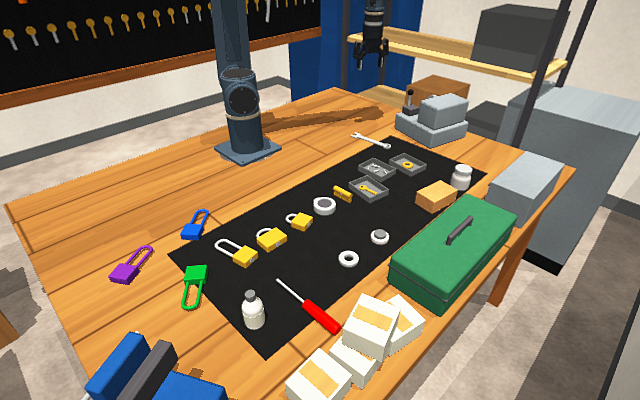

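View pics/side0.png

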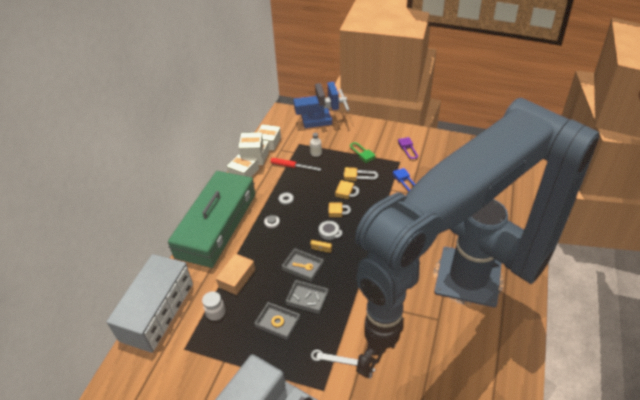

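Scene view: the brass long-shackle padlock is at about (238,253). Blue (196,224), green (194,287) and purple (130,265) look-alikes lie nearby. Other padlocks are block (271,238), short (300,221) and disc (324,205). The trays are key (368,189), screws (377,168) and collar (407,163). The button is probably (380,237) and the loose ring (348,258). I'll check these in a close crop.

```bash
python3 - <<'E'
from h import *
import pickle
D=pickle.load(open("d0.pkl","rb"))
a=cv2.resize(D["scene"][1][140:280,205:435],(690,420)[:2],interpolation=cv2.INTER_CUBIC)
b=cv2.resize(D["side"][1][150:350,230:400],None,fx=3.5,fy=3,interpolation=cv2.INTER_CUBIC)
cv2.imwrite("pics/c1.png",cv2.resize(D["scene"][1][140:290,205:435],(800,522),interpolation=cv2.INTER_CUBIC))
cv2.imwrite("pics/c2.png",cv2.resize(D["side"][1][150:350,180:410],(690,600),interpolation=cv2.INTER_CUBIC))
for n,pts in(("scene",dict(long=(243,256,.022),btn=(380,235,.022),ring=(348,258,.01),tkey=(368,188,.022),tsc=(377,167,.022),tcol=(407,163,.022))),
 ("side",dict(long=(351,173,.022),btn=(272,221,.022),ring=(286,198,.01),tkey=(303,263,.022),tsc=(307,295,.022),tcol=(277,320,.022)))):
    for k,(u,v,z) in pts.items(): print(n,k,pix2w(D[n][0],u,v,z).round(3))
E
```

```text
scene long [ 0.491 -0.363  0.022]
scene btn [ 0.687 -0.055  0.022]
scene ring [ 0.676 -0.171  0.01 ]
scene tkey [0.522 0.096 0.022]
scene tsc [0.462 0.218 0.022]
scene tcol [0.52  0.315 0.022]
side long [ 0.476 -0.347  0.022]
side btn [ 0.669 -0.034  0.022]
side ring [ 0.668 -0.165  0.01 ]
side tkey [0.507 0.109 0.022]
side tsc [0.455 0.222 0.022]
side tcol [0.509 0.33  0.022]
```

View pics/c1.png

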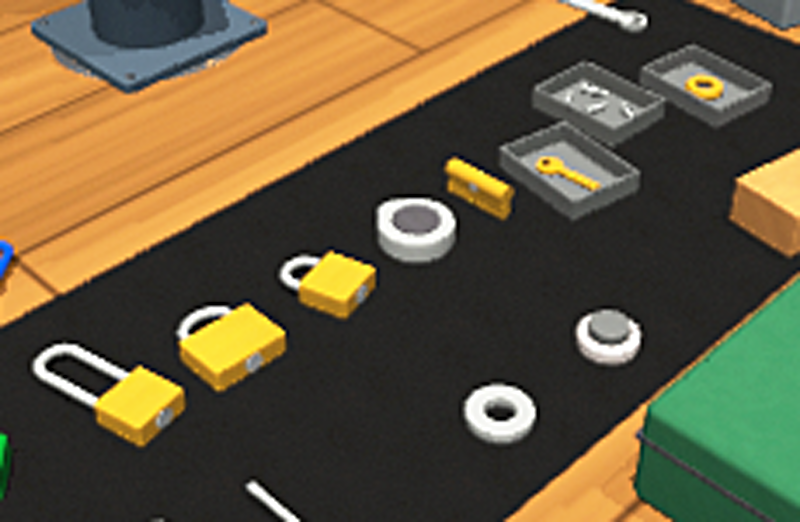

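View pics/c2.png

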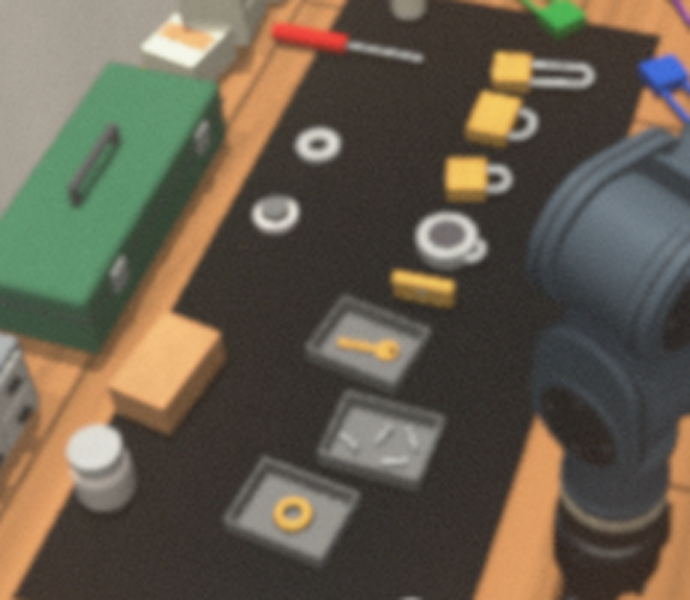

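The crops confirm it. The long padlock body is the leftmost brass one, whose two parallel shackle legs are clearly longest. The key is in the tray next to the brass cylinder. The button is the grey disc on a light housing, crop 1 (608,330), and the open ring at (500,410) is the loose collar. Next I'll measure with the wrist camera and check toolbox clearance.

```bash
python3 - <<'E'
from h import *
import pickle
D=pickle.load(open("d0.pkl","rb"))
c,im,d=D["scene"]
for u,v,z in((388,283,0),(395,262,.1),(480,196,.1),(440,250,.1)):
    print("toolbox",pix2w(c,u,v,z).round(3))
R=np.array(c["R"]);t=np.array(c["t"])
for u,v in((395,265),(425,230),(470,205),(440,285)):
    z=float(d[v,u]);p=cv2.undistortPoints(np.array([[[u,v]]],float),np.array([[c["fx"],0,c["cx"]],[0,c["fy"],c["cy"]],[0,0,1.]]),np.array(c["dist_coeffs"],float))[0,0]
    print(u,v,(R.T@(np.array([p[0]*z,p[1]*z,z])-t)).round(3))
arm.command_gripper(0.0)
W={}
for k,(x,y) in dict(key=(.52,.10),btn=(.62,-.05),long=(.50,-.35)).items():
    arm.reach([x,y,.27],[180,0,180]); arm.hold(.3)
    cc=vision.calibration("wrist");a,b=vision.capture("wrist");W[k]=(cc,a,b)
pickle.dump(W,open("w.pkl","wb"))
cv2.imwrite("pics/w.png",np.hstack([cv2.resize(W[k][1],(384,240)) for k in("key","btn")]))
cv2.imwrite("pics/w3.png",np.vstack([np.hstack([cv2.resize(W[k][1],(400,250)) for k in("key","btn")]),np.hstack([cv2.resize(W["long"][1],(400,250))]*2)]))
s=arm.get_state();print(s["clock"],s["eef_pos"],s["tcp_rot"],s["joints"],s["ft_force"])
E
```

```text
toolbox [ 0.794 -0.158  0.   ]
toolbox [ 0.813 -0.176  0.1  ]
toolbox [0.831 0.191 0.1  ]
toolbox [ 0.863 -0.073  0.1  ]
395 265 [ 0.806 -0.161  0.074]
425 230 [ 0.796 -0.027  0.09 ]
470 205 [0.827 0.145 0.092]
440 285 [ 0.914 -0.155  0.09 ]
5.8167 [ 0.50051186 -0.34926437  0.27000853] [ 1.79997102e+02  2.30678897e-03 -1.79919026e+02] [-4.12027371e+01  1.63355815e+01  2.33059068e+01  9.69705036e+01
  3.69933746e-03 -4.12837110e+01] [-0.3869535   0.34317144  0.17639028]
```

View pics/w3.png

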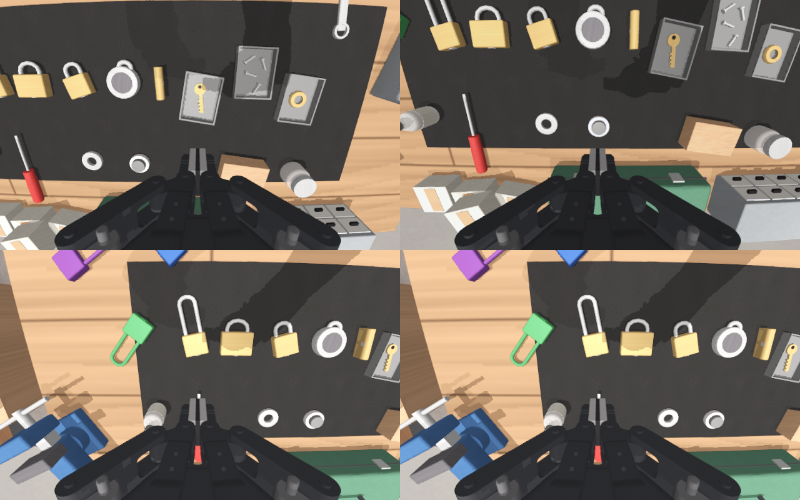

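The wrist montage is clear at half scale. The button is at about (599,127) in the top-right panel, the long padlock body at (195,345) in the lower panel, and the key tray at (201,98) in the top-left. I'll refine these with masks and depth.

```bash
cat >> h.py <<'E'
def cloud(c,d):
    K=np.array([[c["fx"],0,c["cx"]],[0,c["fy"],c["cy"]],[0,0,1.]])
    g=np.indices(d.shape)[::-1].transpose(1,2,0).reshape(-1,1,2).astype(float)
    p=cv2.undistortPoints(g,K,np.array(c["dist_coeffs"],float)).reshape(*d.shape,2)
    P=np.dstack([p,np.ones(d.shape)])*d[...,None]
    return (P-np.array(c["t"]))@np.array(c["R"])
E
python3 - <<'E'
from h import *
import pickle
W=pickle.load(open("w.pkl","rb"));D=pickle.load(open("d0.pkl","rb"));W["scene"]=D["scene"];W["side"]=D["side"]
def rect(P,m): 
    r=cv2.minAreaRect((P[m][:,:2]*1000).astype(np.float32));return m.sum(),np.round(r[0],1),np.round(r[1],1),round(r[2],1)
for k,(c,im,d) in W.items():
    P=cloud(c,d);X,Y,Z=P[...,0],P[...,1],P[...,2];hsv=cv2.cvtColor(im,cv2.COLOR_BGR2HSV);v=(d>0)
    near=lambda x,y,r:v&(np.hypot(X-x,Y-y)<r)
    top=v&(Z>.017)&(Z<.028); brass=(hsv[...,0]>15)&(hsv[...,0]<35)&(hsv[...,1]>70)
    for nm,m in(("btn",near(.68,-.045,.05)&top),("long",near(.485,-.355,.05)&top&brass),("tray",near(.515,.102,.07)&top)):
        if m.sum()>20: print(k,nm,rect(P,m),"medz",np.median(Z[m]).round(4))
    # ray-plane: colour masks
    m=(near(.485,-.355,.05)&brass).astype(np.uint8)
    if m.sum()>50:
        u,vv=np.mean(np.argwhere(m)[:,::-1],0);print(k,"long centroid ray z=.018",pix2w(c,u,vv,.018).round(4))
E
```

```text
key btn (np.int64(346), array([679. , -46.2]), array([32.8, 32.8]), 39.2) medz 0.0216
key long (np.int64(238), array([ 483.5, -329.5]), array([17. , 44.4]), 75.4) medz 0.021
key tray (np.int64(702), array([512.8, 106.2]), array([ 80.3, 104.4]), 79.9) medz 0.0215
key long centroid ray z=.018 [ 0.4825 -0.3247  0.018 ]
btn btn (np.int64(419), array([678.6, -47. ]), array([32.5, 32.7]), 22.3) medz 0.0214
btn long (np.int64(1534), array([ 484.4, -353.7]), array([45.8, 51.4]), 11.7) medz 0.0216
btn tray (np.int64(1052), array([512.7, 106.7]), array([ 81.6, 105.2]), 80.2) medz 0.0213
btn long centroid ray z=.018 [ 0.4837 -0.3488  0.018 ]
long btn (np.int64(306), array([679. , -47.9]), array([30.7, 31.7]), 78.1) medz 0.0214
long long (np.int64(1260), array([ 483.5, -355.1]), array([46.4, 50. ]), 11.5) medz 0.0214
long tray (np.int64(542), array([513.2, 105.8]), array([ 83.6, 105.5]), 80.3) medz 0.0208
long long centroid ray z=.018 [ 0.4832 -0.3546  0.018 ]
scene btn (np.int64(94), array([680.7, -46.6]), array([32.8, 32.8]), 22.9) medz 0.0219
scene long (np.int64(270), array([ 485.9, -353.8]), array([46.9, 50.8]), 13.1) medz 0.022
scene tray (np.int64(162), array([514.1, 106.1]), array([ 84. , 108.2]), 79.1) medz 0.0211
scene long centroid ray z=.018 [ 0.4904 -0.3587  0.018 ]
side btn (np.int64(57), array([671.6, -37.5]), array([32.3, 42.3]), 15.5) medz 0.0219
side long (np.int64(101), array([ 481.2, -351.7]), array([44.8, 57.8]), 14.4) medz 0.0223
side tray (np.int64(159), array([507.2, 109.6]), array([ 85.3, 108.6]), 79.8) medz 0.0211
side long centroid ray z=.018 [ 0.4801 -0.3398  0.018 ]
```

```bash
python3 - <<'E'
from h import *
O=[180,0,180]
arm.reach([.679,-.047,.20],O)
arm.line_to([.679,-.047,.058]); arm.hold(.3)
f0=np.array(arm.get_state()["ft_force"])
r=arm.line_to([.679,-.047,.029],rate=.015,threshold=12)
s=arm.get_state();print(r,s["eef_pos"],np.array(s["ft_force"])-f0,s["clock"])
arm.hold(.3);s=arm.get_state();print(s["eef_pos"],np.array(s["ft_force"])-f0)
E
```

```text
True [ 0.6789533  -0.04699072  0.03510063] [0.14626733 0.41555117 4.91653258] 10.0333
[ 0.67896988 -0.04700544  0.0348493 ] [0.61144898 0.41635737 4.92879402]
```

```bash
python3 - <<'E'
from h import *
f0=np.array(arm.get_state()["ft_force"])
r=arm.line_to([.679,-.047,.032],rate=.01,threshold=15)
s=arm.get_state();print(r,s["eef_pos"],np.array(s["ft_force"])-f0,s["clock"])
arm.hold(.3);s=arm.get_state();print(s["eef_pos"],np.array(s["ft_force"])-f0)
E
```

```text
False [ 0.67907785 -0.04700927  0.03469718] [-4.08749536  0.97425274  6.87540717] 10.6833
[ 0.67905991 -0.04700299  0.03469037] [-4.63119528  1.00825795  7.54078382]
```

The force is rising against the hard stop at full travel, so the button is fully down. Now I'll release it and point at both targets.

```bash
python3 - <<'E'
from h import *
O=[180,0,180]
arm.line_to([.679,-.047,.20]); 
im,d=vision.capture("scene");P=cloud(vision.calibration("scene"),d)
m=(d>0)&(np.hypot(P[...,0]-.68,P[...,1]+.047)<.013);print("btn z",np.median(P[m][:,2]))
arm.reach([.484,-.3545,.20],O)
arm.line_to([.484,-.3545,.066]); arm.hold(2.8)
s=arm.get_state();print(s["eef_pos"],s["tcp_rot"],s["ft_force"],s["clock"])
arm.line_to([.484,-.3545,.20])
arm.reach([.513,.1063,.20],O)
arm.line_to([.513,.1063,.066]); arm.hold(2.8)
s=arm.get_state();print(s["eef_pos"],s["tcp_rot"],s["ft_force"],s["clock"])
im,d=vision.capture("scene");cv2.imwrite("pics/end.png",cv2.resize(im[140:290,205:435],(800,522)))
E
```

```text
btn z 0.2011108746816507
[ 0.48399193 -0.35449182  0.06598467] [ 1.79997930e+02 -1.17704833e-03 -1.79998629e+02] [-0.39991317 -0.18557242 -0.53831555] 17.5083
[0.51297637 0.10629642 0.06598252] [-1.79999638e+02 -2.97162255e-03 -1.79999473e+02] [-0.261201   -0.28405472  0.65518082] 24.0833
```

View pics/end.png

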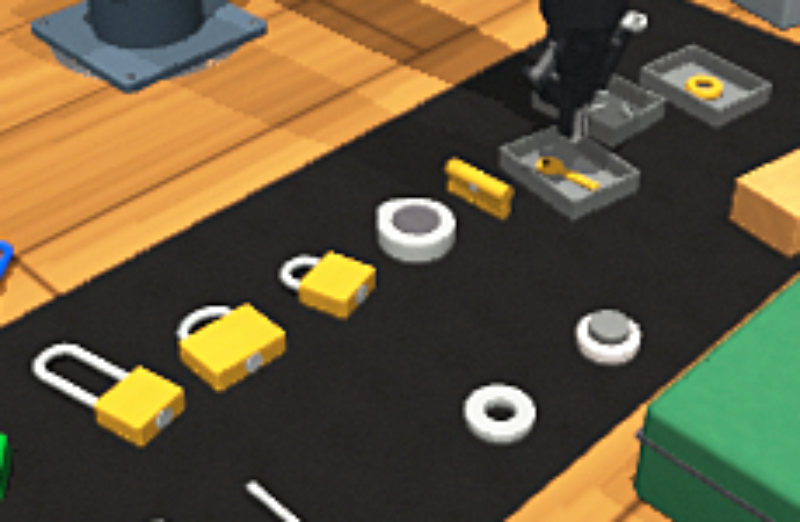

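The fingertips hover over the key tray at (578,140). Nothing else has moved, and the button at (608,328) is up, as before.

```bash
python3 -c "
from h import *
print(order.close_job())"
```

```text
the job is handed in; nothing more can be done
None
```

Job handed in at about 24 s: the button was pressed fully down and came back up, then the arm pointed for over 2 s at the long-shackle padlock and then at the key tray, where it still is; nothing but the button was touched.

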